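# Sweep loose bushings through the gate of a sorting tray

## Task

Clear the sorting tray on the repair bench: with the fingertips, sweep the three loose brass bushings along the deck and through the narrow gate, one at a time, so that each drops into the slot behind it. Only push them, lightly: never pinch, jam or lift one, and leave the counterweight, the dial knob, the oil bottle and the screwdriver where they are.

Things in the scene. Friction and masses are not known exactly. Their poses are not given: they have to be found in the camera images.
- gate (a point): middle of the gate's mouth, at the height of the deck (60 mm above the bench): a 38 mm wide gap (its y -19 to 19 mm) in an aluminium wall 8 mm thick (its x 0 to 8 mm) and 25 mm high above the deck. x points level through the gate from deck to slot, y to the left along the wall, z up. The deck ends at x = 0 in a sheer drop, so a bushing falls once pushed over half-way
- deck (a point): middle of the sorting tray's flat white deck, on its surface, axes as the gate's, 90 mm before the gate. The deck is 180 mm along x and 240 mm along y, with wooden rails 12 mm high above it along the back and both sides. The tray is wooden and fixed to the bench
- slot (a point): middle of the black floor of the slot behind the gate, axes as the gate's. The slot is 38 mm wide (y), 70 mm long (x), open at the top; its floor lies 55 mm below the deck
- bushing1_center (a point): brass bushing, a flat round disc 26 mm across and 10 mm thick with a black rubber core on its upper face, 40 g or so, lying flat and loose on the tray deck; this point is its centre (5 mm above the deck). The three bushings are alike.
- bushing2_center (a point): brass bushing, a flat round disc 26 mm across and 10 mm thick with a black rubber core on its upper face, 40 g or so, lying flat and loose on the tray deck; this point is its centre (5 mm above the deck). The three bushings are alike.
- bushing3_center (a point): brass bushing, a flat round disc 26 mm across and 10 mm thick with a black rubber core on its upper face, 40 g or so, lying flat and loose on the tray deck; this point is its centre (5 mm above the deck). The three bushings are alike.
- counterweight_center (a point): bystander: steel counterweight, an upright cylinder 26 mm across and 28 mm high with its stub, standing loose on the deck in one of the two corners beside the gate wall; this point is half-way up
- dial_center (a point): bystander: black plastic dial knob, 26 mm across and 18 mm high with a white pointer line on top, standing loose on the deck in the other corner beside the gate wall; this point is half-way up
- oil_center (a point): bystander: amber oil bottle with a red cap, 36 mm across and 85 mm high, standing on the bench beside the tray; this point is half-way up
- driver_grip (a point): bystander: screwdriver with a red handle lying on the bench beside the tray, roughly along the tray; this point is the middle of its handle

How it is judged:
By the outcome, as a careful person would: the job done as asked, in the order asked, and still so for the second after the job is handed in, with the robot touching nothing.
It also fails if it takes over 61 s, if anything falls off the work surface, if the arm or the gripper's body presses on something with over 40 N, if the wrist force passes 120 N, or if a joint passes its speed limit or range.

## Robot

A 7-joint arm with a two-finger parallel gripper is mounted at the origin on the work surface. World frame = base frame: x ahead of the robot, y to its left, z up, the work surface at z = 0. Lengths are in m, angles in rad, forces in N, time in s.
With the tool pointing down it reaches from about 0.425 to 0.925 m from the base axis. Payload 6.8 kg.
Tool frame: the origin (TCP) lies midway between the tips of the shut fingers; the grasp point (between the pads) lies r.grip_point_offset behind it (r.grip_point_offset is the distance from the TCP to the grasp point, in m); z points along the fingers, y is the direction in which the jaws open and shut (so a half turn about z gives the same grasp; the last joint's range is limited). The gripper opens to 85 mm and grips with 20 to 120 N. Pads are 22 mm wide; open, the fingers measure 114 mm over their backs; the gripper's body (76 mm by 85 mm) begins 54 mm behind the grasp point. The pads swing forward as they close: fully open they stand 13 mm farther back than shut.
Start: joints at [-0.108, 0.477, 0.022, 1.555, -0.011, 1.109, -0.083], TCP at [0.675, 0, 0.231] pointing down, gripper open.
Joint ranges: [-2.96, 2.96], [-0.34, 2.1], [-1.41, 1.46], [0.24, 2.44], [-1.37, 4.51], [0.17, 1.92], [-2.96, 2.96]. Speed limits (rad/s): [2.39, 2.39, 3.14, 3.14, 3.14, 3.14, 3.14].

## Interface

Orientations are given as a rotation vector (axis times angle).
In Python, from bench import r gives the robot as it stands. The module is installed in compiled form; this text tells all that it offers.
- The arm moves only by the tool play_rows, never from a script. Its argument "deltas" is a list of rows, each a list of 3 entries, a list of its own where there are three numbers: the finger opening in mm, from 0 to 85.4, then the shift along the tool's x, y, z in mm, then the turn, a rotation vector about the tool's x, y, z in rad. A call has 1 to 8 rows; each row is the pose to reach, as a shift and turn from the pose measured when the call began, along the tool's axes at that moment; what a row does not reach only later rows make up. A row lasts 1/8 s, in which the tool goes at most 62.5 mm and 10.7 degrees, less where a joint would pass 70% of its speed; a pose out of reach is approached as far as the arm can. A call with a gripper value outside its range is refused whole. The fingers move at their own pace and stop on an object; "squeeze" is the grip in N (left out, the last holds). Time passes only in rows, so rows that repeat a pose let the fingers close. It gives the time, the measured TCP pose, the force and the opening at its end, in the units of the state.
- r.get_obs(): the state, without advancing time (a new reading comes with each control period).
- r.grab_frame(name): name is "scene" or "side" or "wrist"; returns (picture, depth): 400x640x3 uint8, red, green, blue; 400x640 float32, m along the optical axis (not along the pixel's ray), 0 where there is no reading.
- r.camera_model(name): a dict with "mtx" (3x3 intrinsics, pixels), "rvec" (rotation vector, rad) and "tvec" (3), from world to camera coordinates, as OpenCV has them; the wrist camera has in their place "T_tool_cam" (4x4, takes a point from camera to tool coordinates, whose origin is the TCP and whose axes are the flange's). Camera axes: x right, y down, z forward; pixel columns grow to the right and rows downward; lengths in m; the calibration is good to about 2 mm. A picture is of the moment at which its call begins: read the wrist's pose just before it. camera_model takes no time and is no camera call.
- r.hand_in(): hands the job in, once; it reports no verdict.
The state is a dict: "clock": time; "joints": joint angles; "qvel": joint speeds; "tau": joint torques, N m; "tcp_pos": TCP position; "orientation": TCP orientation; "contact_force": force on the tool from outside, world axes, zero at the start; "moment": the same for the moment, N m; "grip_width": finger opening in m.
Only numpy, scipy, OpenCV 4.12 (cv2) and the standard library are available. Lean on these libraries where they do the work, as an engineer would, in place of code of your own. Each camera call takes 0.05 s, during which the arm holds its last target. There are 200 camera calls.

## Working session

There is one attempt and no reset: what is moved stays moved. The work goes in short steps, Python scripts to look and compute and a tool call to move; the robot and the scene stay as the last step left them, time stands still between calls to the robot, and variables do not carry over. Pictures are saved under pics/ and viewed, about 8 in all and at most 12, crops included, and the job is handed in when it is done.

Besides the shell and the picture viewer there is one more tool, called after "Request:" in YAML: its name, and indented under it one key for each argument. play_rows: Moves the arm, as the interface text tells. Its arguments: {"type":"object","properties":{"deltas":{"type":"array"},"squeeze":{"type":"number"}},"required":["deltas"]}

```bash
mkdir -p pics; python3 - <<'E'
from bench import r
import cv2,numpy as np
o=r.get_obs();print(o['clock'],o['tcp_pos'],o['orientation'],o['grip_width'],r.grip_point_offset)
for n in("scene","side","wrist"):
    p,d=r.grab_frame(n);cv2.imwrite(f"pics/{n}0.png",p[:,:,::-1]);np.save(f"pics/{n}0d.npy",d)
    m=r.camera_model(n);print(n,{k:np.round(v,3).tolist() for k,v in m.items()})
a=[cv2.imread(f"pics/{n}0.png") for n in("scene","wrist")]
E
```

```text
0.0 [ 6.74412117e-01 -1.61063649e-05  2.30333123e-01] [-2.22055703e+00 -2.22066969e+00  2.15275131e-03] 0.08530112903951947 0.0187
scene {'mtx': [[431.916, 0.0, 320.2], [0.0, 431.916, 203.687], [0.0, 0.0, 1.0]], 'rvec': [0.967, 2.392, -1.146], 'tvec': [0.345, -0.211, 1.32]}
side {'mtx': [[499.584, 0.0, 323.169], [0.0, 499.584, 197.291], [0.0, 0.0, 1.0]], 'rvec': [2.391, -0.651, 0.248], 'tvec': [-0.434, 0.297, 0.84]}
wrist {'mtx': [[360.746, 0.0, 322.142], [0.0, 360.746, 205.661], [0.0, 0.0, 1.0]], 'T_tool_cam': [[-0.0, -0.957, -0.289, 0.073], [1.0, -0.0, 0.0, -0.001], [-0.0, -0.289, 0.957, -0.143], [0.0, 0.0, 0.0, 1.0]]}
```

View pics/scene0.png

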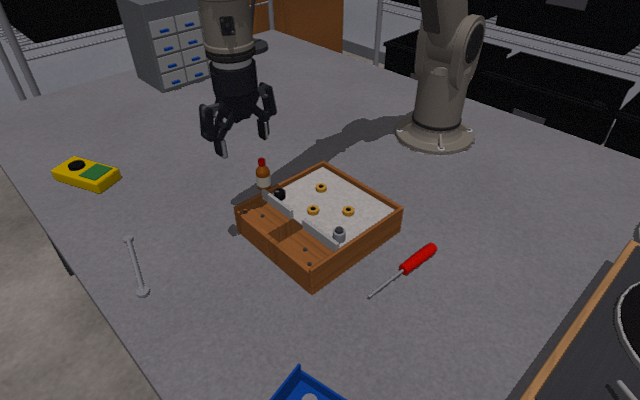

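View pics/wrist0.png

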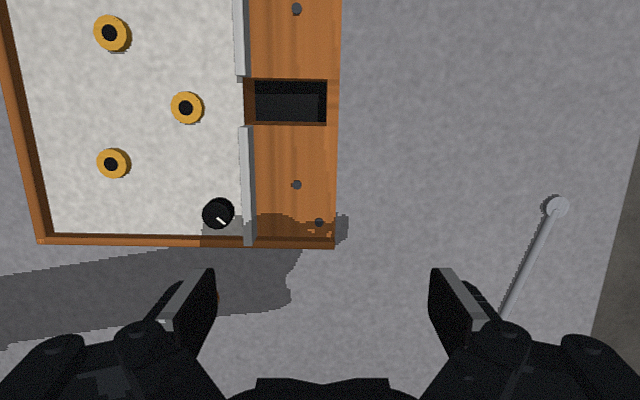

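The scene view shows the tray with three bushings (about 321,187; 313,210; 348,211), the counterweight (339,234) and the dial (279,194). The wrist view shows bushings at (112,33), (187,107) and (113,163), the dial at (218,213), the gate gap at about (243,102) and the black slot at (290,102). The gate direction is about world +x.

```bash
cat > h.py <<'E'
from bench import r
import cv2,numpy as np
from scipy.spatial.transform import Rotation as R
def cam(n,o):
    m=r.camera_model(n);K=np.array(m['mtx'])
    if n=='wrist':
        T=np.eye(4);T[:3,:3]=R.from_rotvec(o['orientation']).as_matrix();T[:3,3]=o['tcp_pos'];T=T@np.array(m['T_tool_cam'])
        return K,T[:3,:3],T[:3,3]
    A=R.from_rotvec(np.ravel(m['rvec'])).as_matrix();return K,A.T,-A.T@np.ravel(m['tvec'])
def ray(c,uv): return c[1]@np.linalg.solve(c[0],np.array([uv[0],uv[1],1.]))
def plane(c,uv,z): d=ray(c,uv);return c[2]+d*(z-c[2][2])/d[2]
def tri(c1,u1,c2,u2):
    a,b=ray(c1,u1),ray(c2,u2);s=np.linalg.lstsq(np.c_[a,-b],c2[2]-c1[2],rcond=None)[0]
    p,q=c1[2]+a*s[0],c2[2]+b*s[1];return (p+q)/2,np.linalg.norm(p-q)
def dep(c,uv,d): return c[2]+ray(c,uv)*d[int(uv[1]),int(uv[0])]
def brass(p):
    h=cv2.cvtColor(p,cv2.COLOR_RGB2HSV);m=cv2.inRange(h,(18,130,110),(32,255,255))
    cs,_=cv2.findContours(m,cv2.RETR_EXTERNAL,cv2.CHAIN_APPROX_NONE);out=[]
    for c in cs:
        if cv2.contourArea(c)>40: (u,v),s,_=cv2.fitEllipse(cv2.convexHull(c)) if len(c)>=5 else cv2.minAreaRect(c);out.append((round(u,1),round(v,1),np.round(s,1).tolist()))
    return out
E
python3 - <<'E'
from h import *
o=r.get_obs();C={n:cam(n,o) for n in("scene","side","wrist")}
B={}
for n in C:
    p=cv2.imread(f"pics/{n}0.png")[:,:,::-1].copy();B[n]=brass(p)
    print(n,[(b,np.round(plane(C[n],b[:2],.07),4).tolist()) for b in B[n]])
d=np.load("pics/wrist0d.npy")
for nm,uv in dict(deck=(150,60),deck2=(60,120),wallL=(240,40),wallR=(248,190),wood=(290,40),wood2=(290,160),slot=(285,102),dial=(215,210),rail=(30,150),railS=(120,240)).items(): print(nm,np.round(dep(C['wrist'],uv,d),4))
E
```

```text
scene [((348.0, 210.3, [9.5, 10.7]), [0.5123, 0.1223, 0.07]), ((320.5, 187.1, [8.8, 9.7]), [0.4968, 0.0205, 0.07]), ((86.6, 174.0, [33.6, 71.5]), [0.865, -0.413, 0.07])]
side [((627.1, 353.0, [40.6, 65.8]), [0.7999, -0.4591, 0.07])]
wrist [((111.2, 163.2, [27.1, 31.8]), [0.4947, 0.0192, 0.07]), ((185.9, 107.1, [29.9, 33.0]), [0.5632, 0.0652, 0.07]), ((109.6, 32.3, [31.6, 37.2]), [0.5107, 0.1206, 0.07])]
deck [0.5349 0.1016 0.0608]
deck2 [0.4518 0.0544 0.0602]
wallL [0.6136 0.113  0.085 ]
wallR [ 6.128e-01 -3.000e-04  8.560e-02]
wood [0.6483 0.1165 0.0601]
wood2 [0.6458 0.0204 0.0611]
slot [0.6373 0.0682 0.0044]
dial [ 0.5815 -0.0202  0.077 ]
rail [0.4267 0.0301 0.0679]
railS [ 0.4917 -0.0503  0.0715]
```

View pics/side0.png

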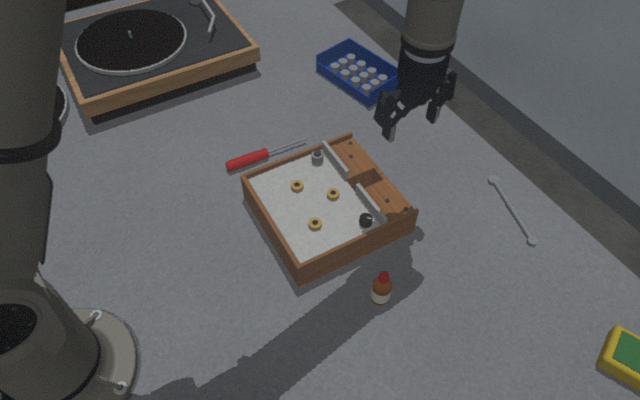

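The side view shows the bushings at (297,186), (333,194) and (315,224). Counterweight, dial, oil bottle and screwdriver stand clear of the push paths. The bushing positions agree between scene and wrist to about 2 mm. Next I fit the gate from the wall-top depth points.

```bash
python3 - <<'E'
from h import *
o=r.get_obs();c=cam('wrist',o);d=np.load("pics/wrist0d.npy")
v,u=np.mgrid[0:260,180:345];u=u.ravel();v=v.ravel()
dd=d[v,u];P=c[2]+(np.linalg.solve(c[0],np.stack([u,v,np.ones(len(u))])).T@c[1].T)*dd[:,None]
w=P[(abs(P[:,2]-.085)<.003)&(abs(P[:,0]-.613)<.012)]
vx,vy,x0,y0=cv2.fitLine(w[:,:2].astype(np.float32),cv2.DIST_HUBER,0,.001,.001).ravel()
if vy<0:vx,vy=-vx,-vy
yaw=np.arctan2(-vx,vy);t=(w[:,0]-x0)*vx+(w[:,1]-y0)*vy;n=(w[:,0]-x0)*vy-(w[:,1]-y0)*vx
s=np.sort(t);i=np.argmax(np.diff(s));a,b=s[i],s[i+1];m=(a+b)/2
ex=np.array([vy,-vx]);ey=np.array([vx,vy]);mid=np.array([x0,y0])+ey*m
g=mid-4*ex/1000;print('yaw',np.degrees(yaw),'gap',b-a,'thick',np.percentile(n,[2,98]),'gate',g)
sl=P[P[:,2]<.01];q=(sl[:,:2]-g)@np.c_[ex,ey];print('slot xy range',np.percentile(q,[1,99],axis=0),'n',len(sl))
for n_,p in dict(b1=(.4957,.0198),b2=(.5632,.0652),b3=(.5113,.1212)).items():print(n_,np.round((np.array(p)-g)@np.c_[ex,ey]*1000,1))
# scene check of gate: pixels of projected gate edges
for cn in("scene","side"):
  m_=r.camera_model(cn)
  im=cv2.imread(f"pics/{cn}0.png")
  X=np.array([[*(g+ex*a_+ey*b_),.085] for a_ in(0,.008) for b_ in(-.019,.019)])
  pp=cv2.projectPoints(X,np.ravel(m_['rvec']),np.ravel(m_['tvec']),np.array(m_['mtx']),None)[0][:,0]
  cx,cy=pp.mean(0).astype(int);k=im[cy-40:cy+40,cx-50:cx+50];k=cv2.resize(k,None,fx=4,fy=4)
  for q in pp: cv2.circle(k,tuple(np.int32((q-[cx-50,cy-40])*4+2)),3,(255,0,255),-1)
  cv2.imwrite(f"pics/chk_{cn}.png",k)
cv2.imwrite("pics/chk.png",np.hstack([cv2.imread(f"pics/chk_{n}.png") for n in("scene","side")]))
E
```

```text
yaw -1.0729791 gap 0.03815408443078427 thick [-0.00409409  0.00371101] gate [0.60820447 0.06979044]
slot xy range [[-0.08615157 -0.17278372]
 [ 0.09152277  0.07251292]] n 6443
b1 [-111.5  -52.1]
b2 [-44.9  -5.4]
b3 [-97.9  49.6]
```

View pics/chk.png

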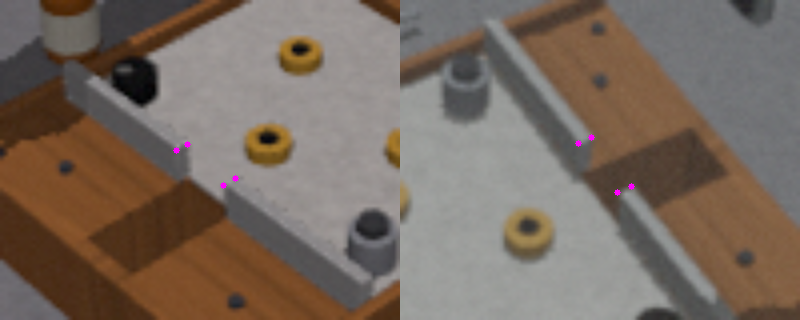

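Gate model: gap 38.2 mm and wall 7.8 mm thick, which fit the text. Projected into both other views, the gate edges land on the gap to about 2 mm. I will push with slightly open fingers as a cradle, tool x along the gate.

```bash
cat >> h.py <<'E'
G=np.array([.6082,.0698,.0605]);YAW=np.radians(-1.07);RG=R.from_euler('z',YAW).as_matrix()
DOWN=np.diag([1.,-1.,-1.])
def gate(p): return RG.T@(np.asarray(p)-G)*1000
def rows(ts,o=None):
    "targets (x,y,z mm in gate frame, yaw deg from gate x) -> tool-frame rows"
    o=o or r.get_obs();A=R.from_rotvec(o['orientation']).as_matrix();p=np.array(o['tcp_pos'])
    gp=gate(p);print('now',o['clock'],np.round(gp,1),'yaw',round(np.degrees(np.arctan2(*(RG.T@A)[[1,0],0])),1),'F',np.round(o['contact_force'],1),'w',round(o['grip_width']*1000,1))
    for x,y,z,a in ts:
        w=G+RG@np.array([x,y,z])/1000;B=RG@R.from_euler('z',a,degrees=True).as_matrix()@DOWN
        print([x,y,z,a],np.round(A.T@(w-p)*1000,1).tolist(),np.round(R.from_matrix(A.T@B).as_rotvec(),3).tolist())
E
python3 - <<'E'
from h import *
rows([(-78,-6,60,0)])
E
```

```text
now 0.15 [ 67.6 -68.5 170.1] yaw 91.1 F [-1.2  0.3 -0.1] w 85.3
[-78, -6, 60, 0] [65.3, -144.3, 110.2] [-0.001, 0.001, 1.59]
```

Request:
play_rows:
  deltas:
    - [18,[10,-18,10],[0,0,0.18]]
    - [18,[20,-36,20],[0,0,0.36]]
    - [18,[30,-54,35],[0,0,0.54]]
    - [18,[40,-80,50],[0,0,0.72]]
    - [18,[50,-100,65],[0,0,0.9]]
    - [18,[60,-125,85],[0,0,1.08]]
    - [18,[65,-144,105],[0,0,1.26]]
    - [18,[65,-144,110],[0,0,1.44]]

```text
clock: 1.15
tcp_pos: [0.5277, 0.0654, 0.1192]
orientation: [3.135, 0.198, -0.008]
contact_force: [0.6, 0.0, 0.6]
grip_width: 0.0176
```

```bash
python3 - <<'E'
from h import *
o=r.get_obs();c=cam('wrist',o);p,d=r.grab_frame('wrist');cv2.imwrite("pics/w1.png",p[:,:,::-1])
for b in brass(p):print(b,np.round(gate(plane(c,b[:2],.0705)),1))
rows([(-78,-6,60,0),(-78,-6,3,0)],r.get_obs())
E
```

```text
(223.2, 247.0, [39.7, 43.9]) [-98.3  48.6  10. ]
(330.6, 169.9, [46.0, 46.4]) [-44.9  -5.7  10. ]
now 1.2 [-79.4  -6.   58.8] yaw 7.9 F [ 0.7 -0.5 -0.4] w 17.9
[-78, -6, 60, 0] [1.4, 0.2, -1.2] [0.0, 0.004, 0.138]
[-78, -6, 3, 0] [1.7, 0.2, 55.8] [0.0, 0.004, 0.138]
```

View pics/w1.png

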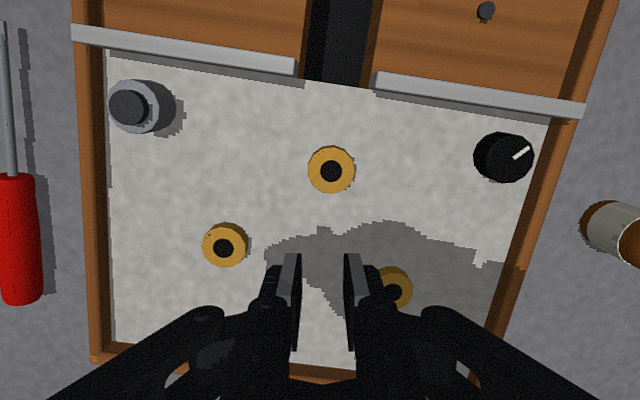

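The wrist view shows the middle bushing at (330,170) ahead of the open fingers at (297,260) and (350,260), with the gate at (338,75). The other bushings are at (225,245) and (392,288), beside the fingers. Lower now.

Request:
play_rows:
  deltas:
    - [18,[1.7,0.2,15],[0,0.004,0.138]]
    - [18,[1.7,0.2,38],[0,0.004,0.138]]
    - [18,[1.7,0.2,50],[0,0.004,0.138]]
    - [18,[1.7,0.2,55.5],[0,0.004,0.138]]
    - [18,[1.7,0.2,55.5],[0,0.004,0.138]]

```text
clock: 1.82
tcp_pos: [0.5303, 0.0652, 0.0638]
orientation: [3.141, -0.029, -0.0]
contact_force: [0.3, -0.2, -0.5]
grip_width: 0.0183
```

```bash
python3 - <<'E'
from h import *
rows([(-66,-6,3,0),(-58,-4,3,0),(-50,-1,3,0),(-42,0,3,0),(-34,0,3,0),(-26,0,3,0),(-20,0,3,0),(-15,0,3,0)])
E
```

```text
now 1.825 [-77.8  -6.1   3.3] yaw 0.0 F [ 0.3 -0.2 -0.5] w 18.3
[-66, -6, 3, 0] [11.8, -0.1, 0.3] [0.0, 0.0, 0.0]
[-58, -4, 3, 0] [19.8, -2.1, 0.3] [0.0, 0.0, 0.0]
[-50, -1, 3, 0] [27.8, -5.1, 0.3] [0.0, 0.0, 0.0]
[-42, 0, 3, 0] [35.8, -6.1, 0.3] [0.0, 0.0, 0.0]
[-34, 0, 3, 0] [43.8, -6.1, 0.3] [0.0, 0.0, 0.0]
[-26, 0, 3, 0] [51.8, -6.1, 0.3] [0.0, 0.0, 0.0]
[-20, 0, 3, 0] [57.8, -6.1, 0.3] [0.0, 0.0, 0.0]
[-15, 0, 3, 0] [62.8, -6.1, 0.3] [0.0, 0.0, 0.0]
```

Request:
play_rows:
  deltas:
    - [18,[7,0,0.3],[0,0,0]]
    - [18,[13,0,0.3],[0,0,0]]
    - [18,[20,-2,0.3],[0,0,0]]
    - [18,[28,-5,0.3],[0,0,0]]
    - [18,[36,-6,0.3],[0,0,0]]
    - [18,[44,-6,0.3],[0,0,0]]
    - [18,[44,-6,0.3],[0,0,0]]

```text
clock: 2.7
tcp_pos: [0.5752, 0.0703, 0.0635]
orientation: [3.141, -0.029, 0.001]
contact_force: [0.6, -0.6, -0.2]
grip_width: 0.0177
```

```bash
python3 - <<'E'
from h import *
o=r.get_obs();c=cam('wrist',o);p,d=r.grab_frame('wrist');cv2.imwrite("pics/w2.png",p[:,:,::-1])
for b in brass(p):print(b,np.round(gate(plane(c,b[:2],.0705)),1))
rows([(-15,0,3,0)],r.get_obs())
E
```

```text
(321.4, 229.3, [61.8, 64.2]) [-10.8  -0.3  10. ]
now 2.75 [-33.6  -0.2   2.9] yaw 0.0 F [-0.4  0.6  0.6] w 17.9
[-15, 0, 3, 0] [18.6, -0.2, -0.1] [0.001, 0.0, 0.0]
```

View pics/w2.png

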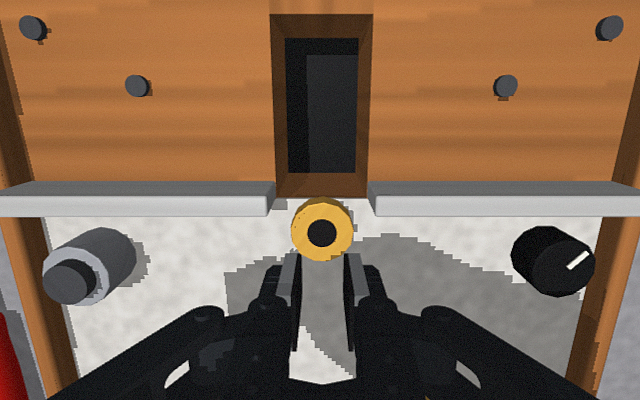

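The bushing at (321,229) sits centred in the fingertips, square before the gap (272–368, row 200). Push it over.

Request:
play_rows:
  deltas:
    - [18,[7,0,0],[0,0,0]]
    - [18,[13,0,0],[0,0,0]]
    - [18,[18,0,0],[0,0,0]]
    - [18,[19,0,0],[0,0,0]]
    - [18,[19,0,0],[0,0,0]]
    - [18,[10,0,0],[0,0,0]]
    - [18,[0,0,-10],[0,0,0]]
    - [18,[-20,0,-35],[0,0,0]]

```text
clock: 3.75
tcp_pos: [0.5532, 0.0705, 0.0985]
orientation: [3.14, -0.029, -0.003]
contact_force: [-0.5, -0.6, -0.0]
grip_width: 0.0183
```

```bash
python3 - <<'E'
from h import *
o=r.get_obs();c=cam('wrist',o);p,d=r.grab_frame('wrist');cv2.imwrite("pics/w3.png",p[:,:,::-1])
for b in brass(p):print(b,np.round(gate(plane(c,b[:2],.0705)),1),'slot',np.round(gate(plane(c,b[:2],.0155)),1),np.round(gate(dep(c,b[:2],d)),1))
import math
# b3 (-98,49): push direction to disc (-34,0)
a=math.degrees(math.atan2(-49,64));u=np.array([math.cos(math.radians(a)),math.sin(math.radians(a))]);print(a)
st=np.array([-98,49])-u*33
rows([(*np.round(st,1),45,a),(*np.round(st,1),3,a)],r.get_obs())
E
```

```text
(231.4, 306.1, [13.8, 32.5]) [-90.2  48.2  10. ] slot [-125.1   63.9  -45. ] [-90.8  48.5   9. ]
(322.1, 61.3, [43.2, 46.3]) [33.  -0.8 10. ] slot [ 37.8  -0.9 -45. ] [ 37.8  -0.9 -45.7]
-37.43857157233304
now 3.8 [-56.   -0.2  41. ] yaw -0.0 F [-2.8 -0.7  2.2] w 17.7
[np.float64(-124.2), np.float64(69.1), 45, -37.43857157233304] [-68.2, -69.3, -3.9] [-0.0, 0.001, 0.653]
[np.float64(-124.2), np.float64(69.1), 3, -37.43857157233304] [-68.2, -69.3, 38.1] [-0.0, 0.001, 0.653]
```

View pics/w3.png

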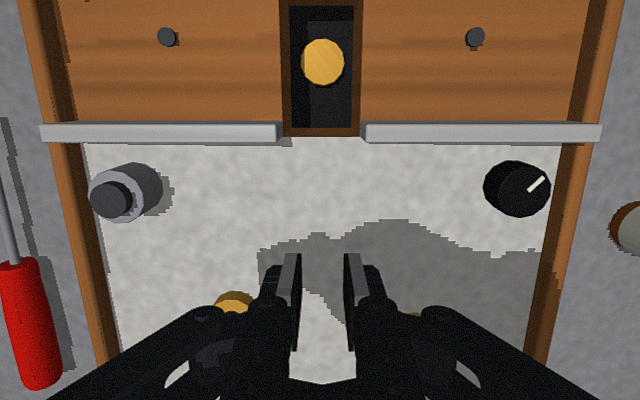

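The first bushing lies in the slot at (322,61), measured 45.7 mm below the deck at gate (38,−1); counterweight and dial are unmoved. Next is the left bushing (b3).

Request:
play_rows:
  deltas:
    - [18,[-20,-18,-4],[0,0,0.17]]
    - [18,[-40,-40,-4],[0,0,0.34]]
    - [18,[-60,-60,-4],[0,0,0.5]]
    - [18,[-68,-69,-4],[0,0,0.65]]
    - [18,[-68,-69,5],[0,0,0.653]]
    - [18,[-68,-69,25],[0,0,0.653]]
    - [18,[-68,-69,38],[0,0,0.653]]
    - [18,[-68,-69,38],[0,0,0.653]]

```text
clock: 4.8
tcp_pos: [0.485, 0.1399, 0.0626]
orientation: [2.965, -1.035, -0.003]
contact_force: [0.0, 0.1, -0.0]
grip_width: 0.0179
```

```bash
cat > plan.py <<'E'
from h import *
import sys
bx,by,tx=map(float,sys.argv[1:])  # disc gate xy, turning point x
o=r.get_obs();c=cam('wrist',o);p,d=r.grab_frame('wrist')
for b in brass(p):print(b,np.round(gate(plane(c,b[:2],.0705)),1))
a=np.arctan2(-by,tx-bx);L=np.hypot(by,tx-bx);L0=22.5
f=lambda D,t:(round(D[0]-L0*np.cos(t),1),round(D[1]-L0*np.sin(t),1),3,round(np.degrees(t),1))
T=[f((bx+s*np.cos(a),by+s*np.sin(a)),a) for s in np.linspace(-2,L,10)]
T+=[f((tx,0),a*k) for k in (.75,.5,.25,0)]+[f((x,0),0) for x in (-20,-10,-2,4,7.5)]
rows(T,r.get_obs())
E
python3 plan.py -98 49 -34
```

```text
(319.2, 206.1, [61.3, 63.4]) [-98.4  48.4  10. ]
(572.9, 68.9, [66.4, 81.8]) [-112.6  -53.    10. ]
now 4.85 [-124.    68.1    2.8] yaw -37.4 F [-0.3  0.2  0.1] w 17.7
[np.float64(-117.5), np.float64(63.9), 3, np.float64(-37.4)] [7.7, -0.7, -0.3] [0.001, 0.001, -0.001]
[np.float64(-110.2), np.float64(58.3), 3, np.float64(-37.4)] [16.9, -0.7, -0.3] [0.001, 0.001, -0.001]
[np.float64(-102.9), np.float64(52.7), 3, np.float64(-37.4)] [26.1, -0.6, -0.3] [0.001, 0.001, -0.001]
[np.float64(-95.6), np.float64(47.2), 3, np.float64(-37.4)] [35.3, -0.7, -0.3] [0.001, 0.001, -0.001]
[np.float64(-88.3), np.float64(41.6), 3, np.float64(-37.4)] [44.5, -0.7, -0.3] [0.001, 0.001, -0.001]
[np.float64(-81.0), np.float64(36.0), 3, np.float64(-37.4)] [53.7, -0.7, -0.3] [0.001, 0.001, -0.001]
[np.float64(-73.7), np.float64(30.4), 3, np.float64(-37.4)] [62.9, -0.7, -0.3] [0.001, 0.001, -0.001]
[np.float64(-66.4), np.float64(24.8), 3, np.float64(-37.4)] [72.1, -0.7, -0.3] [0.001, 0.001, -0.001]
[np.float64(-59.2), np.float64(19.3), 3, np.float64(-37.4)] [81.1, -0.7, -0.3] [0.001, 0.001, -0.001]
[np.float64(
[... 278 characters left out ...]
001, -0.327]
[np.float64(-56.2), np.float64(3.7), 3, np.float64(-9.4)] [93.0, 9.9, -0.3] [0.001, 0.001, -0.489]
[np.float64(-56.5), np.float64(0.0), 3, np.float64(-0.0)] [95.0, 13.0, -0.3] [0.0, 0.001, -0.653]
[np.float64(-42.5), np.float64(0.0), 3, np.float64(0.0)] [106.1, 4.5, -0.3] [0.0, 0.001, -0.653]
[np.float64(-32.5), np.float64(0.0), 3, np.float64(0.0)] [114.1, -1.6, -0.3] [0.0, 0.001, -0.653]
[np.float64(-24.5), np.float64(0.0), 3, np.float64(0.0)] [120.4, -6.5, -0.4] [0.0, 0.001, -0.653]
[np.float64(-18.5), np.float64(0.0), 3, np.float64(0.0)] [125.2, -10.1, -0.4] [0.0, 0.001, -0.653]
[np.float64(-15.0), np.float64(0.0), 3, np.float64(0.0)] [128.0, -12.2, -0.4] [0.0, 0.001, -0.653]
```

Request:
play_rows:
  deltas:
    - [18,[8,-0.7,-0.3],[0,0,0]]
    - [18,[17,-0.7,-0.3],[0,0,0]]
    - [18,[27,-0.7,-0.3],[0,0,0]]
    - [18,[38,-0.7,-0.3],[0,0,0]]
    - [18,[50,-0.7,-0.3],[0,0,0]]
    - [18,[62,-0.7,-0.3],[0,0,0]]
    - [18,[74,-0.7,-0.3],[0,0,0]]
    - [18,[82,-0.7,-0.3],[0,0,0]]

```text
clock: 5.85
tcp_pos: [0.5508, 0.0889, 0.0635]
orientation: [2.965, -1.036, -0.001]
contact_force: [0.1, -0.4, 0.3]
grip_width: 0.0179
```

```bash
python3 - <<'E'
from h import *
o=r.get_obs();c=cam('wrist',o);p,d=r.grab_frame('wrist')
for b in brass(p):print(b,np.round(gate(plane(c,b[:2],.0705)),1))
rows([(-52,14,3,-37.4),(-53.5,10.6,3,-28.1),(-54.5,7.2,3,-18.7),(-55,3.7,3,-9.4),(-54,0,3,0),(-46,0,3,0),(-38,0,3,0),(-34,0,3,0)],r.get_obs())
E
```

```text
(534.8, 279.7, [50.4, 62.1]) [-112.5  -53.3   10. ]
(322.2, 234.1, [58.2, 61.8]) [-41.9   5.   10. ]
(234.2, 67.2, [49.9, 55.4]) [26.9 -8.7 10. ]
now 5.9 [-57.   17.4   3.1] yaw -37.5 F [ 0.9 -0.6 -0.1] w 17.9
[-52, 14, 3, -37.4] [6.1, -0.4, 0.1] [0.001, -0.0, -0.002]
[-53.5, 10.6, 3, -28.1] [6.9, 3.2, 0.1] [0.001, -0.0, -0.164]
[-54.5, 7.2, 3, -18.7] [8.2, 6.5, 0.1] [0.001, -0.0, -0.328]
[-55, 3.7, 3, -9.4] [10.0, 9.6, 0.1] [0.001, -0.0, -0.491]
[-54, 0, 3, 0] [13.0, 11.9, 0.1] [0.001, -0.0, -0.655]
[-46, 0, 3, 0] [19.3, 7.1, 0.1] [0.001, -0.0, -0.655]
[-38, 0, 3, 0] [25.7, 2.2, 0.1] [0.001, -0.0, -0.655]
[-34, 0, 3, 0] [28.9, -0.3, 0.1] [0.001, -0.0, -0.655]
```

Request:
play_rows:
  deltas:
    - [18,[6,-0.4,0.1],[0,0,0]]
    - [18,[7,3,0.1],[0,0,-0.16]]
    - [18,[8,6.5,0.1],[0,0,-0.33]]
    - [18,[10,9.5,0.1],[0,0,-0.49]]
    - [18,[13,12,0.1],[0,0,-0.655]]
    - [18,[19,7,0.1],[0,0,-0.655]]
    - [18,[25.5,2,0.1],[0,0,-0.655]]
    - [18,[29,0,0.1],[0,0,-0.655]]

```text
clock: 6.9
tcp_pos: [0.5751, 0.0705, 0.0635]
orientation: [3.141, -0.031, 0.001]
contact_force: [-0.7, 0.4, 0.1]
grip_width: 0.0181
```

```bash
python3 - <<'E'
from h import *
o=r.get_obs();c=cam('wrist',o);p,d=r.grab_frame('wrist');cv2.imwrite("pics/w4.png",p[:,:,::-1])
for b in brass(p):print(b,np.round(gate(plane(c,b[:2],.0705)),1))
rows([(-15,0,3,0)],r.get_obs())
E
```

```text
(321.8, 232.2, [61.3, 64.6]) [-12.2  -0.3  10. ]
(322.9, 101.1, [49.8, 51.8]) [38.5 -0.7 10. ]
now 6.95 [-32.9  -0.    3. ] yaw -0.0 F [ 0.1  0.1 -0.7] w 17.9
[-15, 0, 3, 0] [17.9, -0.1, 0.0] [0.001, -0.001, -0.001]
```

Centred again (pixel 322,232; gate −12, 0). Push over and retreat.

Request:
play_rows:
  deltas:
    - [18,[7,0,0],[0,0,0]]
    - [18,[13,0,0],[0,0,0]]
    - [18,[18,0,0],[0,0,0]]
    - [18,[19,0,0],[0,0,0]]
    - [18,[19,0,0],[0,0,0]]
    - [18,[10,0,0],[0,0,0]]
    - [18,[0,0,-10],[0,0,0]]
    - [18,[-20,0,-35],[0,0,0]]

```text
clock: 7.95
tcp_pos: [0.5539, 0.0706, 0.0985]
orientation: [3.14, -0.03, -0.001]
contact_force: [-1.1, 0.3, 1.1]
grip_width: 0.0179
```

```bash
python3 - <<'E'
from h import *
import math
o=r.get_obs();c=cam('wrist',o);p,d=r.grab_frame('wrist');cv2.imwrite("pics/w5.png",p[:,:,::-1])
for b in brass(p):print(b,np.round(gate(dep(c,b[:2],d)),1))
a=math.degrees(math.atan2(53,112.5-34));u=np.array([math.cos(math.radians(a)),math.sin(math.radians(a))]);print(a)
st=np.array([-112.5,-53])-u*32
rows([(*np.round(st,1),45,a),(*np.round(st,1),3,a)],r.get_obs())
E
```

```text
(322.2, 77.8, [50.6, 86.1]) [ 29.1  -0.9 -38.2]
34.02561730324634
now 8.0 [-55.4  -0.1  41.1] yaw -0.1 F [-2.6 -0.   1.5] w 17.8
[np.float64(-139.0), np.float64(-70.9), 45, 34.02561730324634] [-83.6, 70.9, -4.0] [0.0, -0.001, -0.595]
[np.float64(-139.0), np.float64(-70.9), 3, 34.02561730324634] [-83.6, 70.9, 38.0] [0.0, -0.001, -0.595]
```

View pics/w5.png

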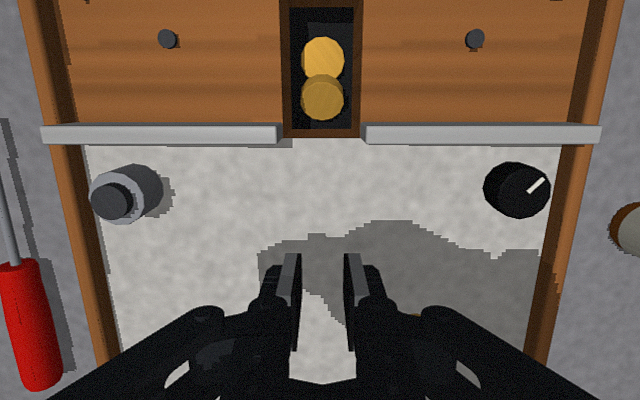

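Both bushings are in the slot at (322,60) and (322,97), the second leaning on the first. Bystanders are unmoved. Now the last one.

Request:
play_rows:
  deltas:
    - [18,[-20,18,-4],[0,0,-0.16]]
    - [18,[-40,40,-4],[0,0,-0.32]]
    - [18,[-65,60,-4],[0,0,-0.48]]
    - [18,[-83,71,-4],[0,0,-0.59]]
    - [18,[-83.5,71,5],[0,0,-0.595]]
    - [18,[-83.5,71,25],[0,0,-0.595]]
    - [18,[-83.5,71,38],[0,0,-0.595]]
    - [18,[-83.5,71,38],[0,0,-0.595]]

```text
clock: 9.0
tcp_pos: [0.4676, 0.0018, 0.0626]
orientation: [-3.012, -0.891, 0.002]
contact_force: [0.4, 0.9, -0.9]
grip_width: 0.0183
```

```bash
python3 plan.py -112.5 -53 -40 | sed 's/np.float64//g'
```

```text
(322.3, 205.9, [61.5, 63.9]) [-112.6  -52.8   10. ]
now 9.05 [-138.9  -70.7    2.6] yaw 34.0 F [0.2 0.8 0.3] w 17.9
[(-132.3), (-67.5), 3, (36.2)] [7.3, 1.0, -0.4] [-0.0, 0.0, -0.038]
[(-124.0), (-61.4), 3, (36.2)] [17.6, 0.6, -0.4] [-0.0, 0.0, -0.038]
[(-115.8), (-55.4), 3, (36.2)] [27.7, 0.2, -0.4] [-0.0, 0.0, -0.038]
[(-107.6), (-49.4), 3, (36.2)] [37.9, -0.1, -0.4] [-0.0, 0.0, -0.038]
[(-99.3), (-43.4), 3, (36.2)] [48.1, -0.5, -0.4] [-0.0, 0.0, -0.038]
[(-91.1), (-37.4), 3, (36.2)] [58.3, -0.9, -0.4] [-0.0, 0.0, -0.038]
[(-82.9), (-31.3), 3, (36.2)] [68.5, -1.3, -0.4] [-0.0, 0.0, -0.038]
[(-74.6), (-25.3), 3, (36.2)] [78.7, -1.7, -0.4] [-0.0, 0.0, -0.038]
[(-66.4), (-19.3), 3, (36.2)] [88.9, -2.0, -0.4] [-0.0, 0.0, -0.038]
[(-58.2), (-13.3), 3, (36.2)] [99.0, -2.4, -0.4] [-0.0, 0.0, -0.038]
[(-60.0), (-10.3), 3, (27.1)] [99.2, -5.9, -0.4] [-0.0, 0.0, 0.121]
[(-61.4), (-7.0), 3, (18.1)] [99.9, -9.4, -0.4] [-0.0, 0.0, 0.278]
[(-62.2), (-3.5), 3, (9.0)] [101.2, -12.8, -0.4] [-0.0, 0.0, 0.437]
[(-62.5), (0.0), 3, (0.0)] [102.9, -15.9, -0.4] [0.0, 0.0, 0.594]
[(-42.5), (0.0), 3, (0.0)] [119.5, -4.7, -0.4] [0.0, 0.0, 0.594]
[(-32.5), (0.0), 3, (0.0)] [127.8, 0.9, -0.4] [0.0, 0.0, 0.594]
[(-24.5), (0.0), 3, (0.0)] [134.4, 5.4, -0.4] [0.0, 0.0, 0.594]
[(-18.5), (0.0), 3, (0.0)] [139.4, 8.8, -0.4] [0.0, 0.0, 0.594]
[(-15.0), (0.0), 3, (0.0)] [142.3, 10.7, -0.4] [0.0, 0.0, 0.594]
```

Request:
play_rows:
  deltas:
    - [18,[8,0.8,-0.4],[0,0,-0.038]]
    - [18,[17.5,0.5,-0.4],[0,0,-0.038]]
    - [18,[28,0,-0.4],[0,0,-0.038]]
    - [18,[40,-0.3,-0.4],[0,0,-0.038]]
    - [18,[52,-0.7,-0.4],[0,0,-0.038]]
    - [18,[64,-1.1,-0.4],[0,0,-0.038]]
    - [18,[76,-1.6,-0.4],[0,0,-0.038]]
    - [18,[86,-2,-0.4],[0,0,-0.038]]

```text
clock: 10.05
tcp_pos: [0.5398, 0.0507, 0.0635]
orientation: [2.995, 0.948, -0.0]
contact_force: [-0.5, -0.6, 0.6]
grip_width: 0.0181
```

```bash
python3 - <<'E'
from h import *
o=r.get_obs();c=cam('wrist',o);p,d=r.grab_frame('wrist')
for b in brass(p):print(b,np.round(gate(plane(c,b[:2],.0705)),1))
rows([(-58,-13,3,36.2),(-59.5,-10,3,27.1),(-60.5,-7,3,18.1),(-60.5,-3.5,3,9),(-59,0,3,0),(-50,0,3,0),(-40,0,3,0),(-33,0,3,0)],r.get_obs())
E
```

```text
(322.1, 234.0, [58.1, 62.3]) [-51.9  -8.6  10. ]
(406.3, 60.6, [58.6, 105.5]) [18.1  6.  10. ]
now 10.1 [-66.9 -19.3   3.2] yaw 36.3 F [ 1.3  0.1 -0.5] w 18.1
[-58, -13, 3, 36.2] [10.9, 0.2, 0.2] [0.0, -0.001, 0.001]
[-59.5, -10, 3, 27.1] [11.5, -3.1, 0.2] [0.0, -0.001, 0.16]
[-60.5, -7, 3, 18.1] [12.5, -6.2, 0.2] [0.0, -0.001, 0.317]
[-60.5, -3.5, 3, 9] [14.5, -9.0, 0.2] [-0.0, -0.001, 0.476]
[-59, 0, 3, 0] [17.8, -10.9, 0.2] [-0.0, -0.001, 0.633]
[-50, 0, 3, 0] [25.1, -5.6, 0.2] [-0.0, -0.001, 0.633]
[-40, 0, 3, 0] [33.1, 0.3, 0.2] [-0.0, -0.001, 0.633]
[-33, 0, 3, 0] [38.8, 4.5, 0.2] [-0.0, -0.001, 0.633]
```

Request:
play_rows:
  deltas:
    - [18,[11,0.2,0.2],[0,0,0]]
    - [18,[11.5,-3,0.2],[0,0,0.16]]
    - [18,[12.5,-6,0.2],[0,0,0.317]]
    - [18,[14.5,-9,0.2],[0,0,0.476]]
    - [18,[18,-11,0.2],[0,0,0.633]]
    - [18,[25,-5.5,0.2],[0,0,0.633]]
    - [18,[33,0.3,0.2],[0,0,0.633]]
    - [18,[38.8,4.5,0.2],[0,0,0.633]]

```text
clock: 11.1
tcp_pos: [0.5764, 0.0701, 0.0636]
orientation: [-3.141, 0.028, -0.003]
contact_force: [-0.4, -0.1, 0.4]
grip_width: 0.018
```

```bash
python3 - <<'E'
from h import *
o=r.get_obs();c=cam('wrist',o);p,d=r.grab_frame('wrist')
for b in brass(p):print(b,np.round(gate(plane(c,b[:2],.0705)),1))
rows([(-15,0,3,0)],r.get_obs())
E
```

```text
(321.9, 231.5, [61.3, 63.7]) [-10.7  -0.6  10. ]
(322.0, 121.0, [59.9, 94.5]) [32.7 -0.6 10. ]
now 11.15 [-31.   -0.3   3.2] yaw 0.0 F [ 1.4  0.2 -0.5] w 18.2
[-15, 0, 3, 0] [16.0, -0.3, 0.2] [-0.001, -0.003, 0.001]
```

Request:
play_rows:
  deltas:
    - [18,[6,0,0],[0,0,0]]
    - [18,[11,0,0],[0,0,0]]
    - [18,[16,0,0],[0,0,0]]
    - [18,[17,0,0],[0,0,0]]
    - [18,[17,0,0],[0,0,0]]
    - [18,[8,0,0],[0,0,0]]
    - [18,[0,0,-10],[0,0,0]]
    - [18,[-20,0,-50],[0,0,0]]

```text
clock: 12.15
tcp_pos: [0.5551, 0.0703, 0.1129]
orientation: [3.141, -0.028, -0.001]
contact_force: [-0.4, -0.0, 0.1]
grip_width: 0.0181
```

```bash
python3 - <<'E'
from h import *
o=r.get_obs();c=cam('wrist',o);p,d=r.grab_frame('wrist');cv2.imwrite("pics/w6.png",p[:,:,::-1])
for b in brass(p):print(b,np.round(gate(dep(c,b[:2],d)),1))
rows([],r.get_obs())
E
```

```text
(322.1, 86.5, [51.3, 90.3]) [ 25.9  -1.  -34.6]
now 12.2 [-52.6  -0.5  57.9] yaw -0.0 F [-1.4 -0.4  2.6] w 18.0
```

View pics/w6.png

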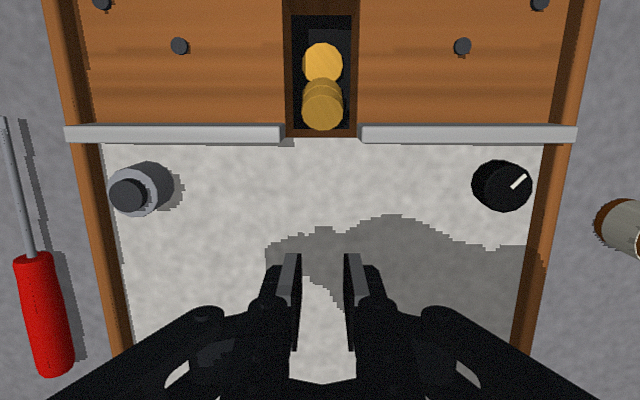

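All three bushings are in the slot: (322,63), and two stacked at about (322,90–110). The deck is clear in this view. I'll raise the arm, then compare the bystanders with the first pictures.

Request:
play_rows:
  deltas:
    - [18,[0,0,-30],[0,0,0]]
    - [18,[0,0,-70],[0,0,0]]
    - [18,[0,0,-110],[0,0,0]]
    - [18,[0,0,-110],[0,0,0]]
    - [18,[0,0,-110],[0,0,0]]
    - [18,[0,0,-110],[0,0,0]]

```text
clock: 12.95
tcp_pos: [0.5541, 0.07, 0.2272]
orientation: [-3.14, 0.029, -0.003]
contact_force: [-0.0, 1.0, -0.9]
grip_width: 0.0183
```

```bash
python3 - <<'E'
from h import *
o=r.get_obs();c=cam('wrist',o);p,d=r.grab_frame('wrist')
for b in brass(p):
    print(b,'deepest/highest in slot:',np.round(gate(dep(c,b[:2],d)),1))
h=cv2.cvtColor(p,cv2.COLOR_RGB2HSV);v,u=np.nonzero(cv2.inRange(h,(18,130,60),(32,255,255)))
P=np.array([gate(dep(c,(a,b),d)) for a,b in zip(u,v)]);print('brass min/max xyz',np.round(np.percentile(P,[2,98],axis=0),1))
s,_=r.grab_frame('scene');q,_=r.grab_frame('side')
cv2.imwrite("pics/end.png",np.vstack([np.hstack([cv2.imread("pics/scene0.png")[140:310,220:450],s[140:310,220:450,::-1]]),np.hstack([cv2.imread("pics/side0.png")[130:310,210:440],q[130:310,210:440,::-1]])]))
E
```

```text
(322.5, 89.4, [33.0, 61.3]) deepest/highest in slot: [ 25.9  -1.3 -34.1]
brass min/max xyz [[  1.4 -12.8 -53.4]
 [ 50.1  11.2 -25.3]]
```

View pics/end.png

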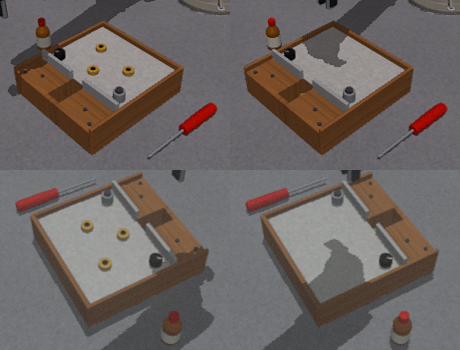

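Before/after crops (before left, after right): the deck is empty, and counterweight, dial, oil bottle and screwdriver are at the same places. Handing in.

```bash
python3 -c "
from bench import r
print(r.hand_in())"
```

```text
the job is handed in; nothing more can be done
None
```

All three bushings are in the slot, and I handed the job in at about 13 s of the 61 s allowed. I swept them one at a time with the fingertips held 18 mm apart as a cradle: middle bushing first, then left, then right. Nothing was pinched or lifted, and the contact force stayed at or below 3 N in every reading, including those taken during the pushes.

- **Bushings:** the last wrist view shows the brass 25–53 mm below the deck, inside the slot. The second and third lie stacked and tilted against the first, so only the first is flat on the floor.
- **Bystanders:** the deck is empty. The counterweight, dial, oil bottle and screwdriver look unmoved in the before/after pictures from two cameras.
- **Robot:** the arm is raised clear and touches nothing.

No check failed. The camera views disagreed with each other by about 2 mm at most.

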